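# Rehang the lift-off door of a slide cabinet

### The job

Take the loose cabinet door out of its stand and hang it, standing open, on the small slide cabinet by lowering its two hinge sockets over both upright hinge pins until it sits fully down; feel your way on and do not force it. Then swing the door fully shut and leave it, without disturbing the small things standing about.

Things in the scene. Friction and masses are not known exactly. Their poses are not given: they have to be found in the camera images.
- cabinet: Small grey slide cabinet, fixed on the worktop, 130 deep (its x) x 170 wide (its y) x 170 mm high. Origin: centre of its underside; x points into it, so the open front is the plane x = -65 mm, looking to -x. A door frame stands 11 mm proud of the front round the opening. A vertical steel hinge rail with two lugs, one above the other, is on the front's left (+y) jamb; it does not give under load.
- hinge_nominal (a point): NOMINAL pin axis at the lower lug's top (cabinet x -83, y +64, z 30 mm), axes as the cabinet's. The rail is screwed on through sideways slots: the true axis, common to both pins, is here in x but shifted along y by an unknown amount up to 11 mm either way. No reading shows the shift: find it by feel or by eye.
- pin_tips_nominal (a point): NOMINAL tip of the upper pin (cabinet z 140 mm), shifted in y like hinge_nominal. Each lug carries one upright pin (pintle), 8 mm thick, 20 mm long, its last 2.5 mm tapering to a flat tip 5 mm across. Lugs are 6 mm thick; lug tops are 30 and 120 mm above the worktop, pin tips 50 and 140 mm: the lower socket must come in between, under the upper lug.
- door_centre (a point): Centre of the loose white door panel: 8 mm thick (its x) x 130 wide (y) x 150 mm high (z). y points to the hinge edge, x to the back. Starts upright in the stand, lower edge 8 mm above the worktop; the top 28 mm is clear for grasping across the 8 mm. Shut, its axes are parallel to the cabinet's; it opens clockwise seen from above: 90 degrees open, its yaw is the cabinet's minus 90 degrees.
- door: The same door, about 0.25 kg; origin at the middle of its lower edge, axes as at door_centre. Hung fully down, the sockets rest on the lugs and this edge is 15 mm above the worktop. Hinge friction is slight; the door stays where it is left.
- door_socket (a point): Centre of the lower end of the door's lower socket, 75 mm from the panel's centre along door y, 15 mm above its lower edge; axes as the door's. Two coaxial steel sockets (tubes, 21 mm outside, 10.8 mm bore, 22 mm long, open at both ends) sit on the hinge edge; the upper is 90 mm above the lower. Hung, this point is on the pin axis, 30 mm above the worktop.
- door_knob (a point): Outer end of the door's knob, 16 mm across, standing 17 mm out of the front (-x) face, 49 mm from the panel's centre line towards the free edge, 70 mm above the lower edge; axes as the door's.
- door_stand: Low grey plastic stand, fixed, 70 (x) x 90 (y) mm, 34 mm high, with a slot 11 mm wide and 26 mm deep along its y in which the door stands upright. Origin: centre of its underside; axes parallel to the door's at the start. The door lifts straight up out of it.
- petri_dish: Loose closed petri dish, 61 mm across, 16 mm high, a bystander. Origin at the centre of its underside.
- timer: Loose small digital timer standing on edge, 24 x 72 mm, 60 mm high, a bystander. Origin at the centre of its underside.
- vial: Loose small screw-cap vial, 24 mm across, 48 mm high, a bystander. Origin at the centre of its underside.
Mind the look-alikes: they are no part of the job. There is more than one size of the door; the job needs the smaller.

How it is judged:
By the outcome, as a careful person would: the job done as asked, in the order asked, and still so for the second after the job is handed in, with the robot touching nothing.
It also fails if it takes over 72 s, if anything falls off the work surface, if the arm or the gripper's body presses on something with over 40 N, if the wrist force passes 120 N, or if a joint passes its speed limit or range.

### The arm

A 7-joint arm with a two-finger parallel gripper is mounted at the origin on a cart in front of the work surface, level with it; the furniture and walls round the work are solid. World frame = base frame: x ahead of the robot, y to its left, z up, the work surface at z = 0. Lengths are in m, angles in rad, forces in N, time in s.
With the tool pointing down it reaches from about 0.4 to 0.85 m from the base axis. Payload 10.4 kg.
Tool frame: the origin (TCP) lies at the very end of the fingers, on their centre line; the grasp point (between the pads) lies 19 mm behind it (arm.pinch_z is the distance from the TCP to the grasp point, in m); z points along the fingers, y is the line along which they close (so a half turn about z gives the same grasp; the last joint's range is limited). The gripper opens to 85 mm and grips with 20 to 120 N. Pads are 22 mm wide; open, the fingers measure 114 mm over their backs; the gripper's body (76 mm by 85 mm) begins 54 mm behind the grasp point. The pads swing forward as they close: fully open they stand 13 mm farther back than shut.
Start: joints at [1.19, 0.332, -0.065, 1.46, 0.022, 1.35, -0.088], TCP at [0.219, -0.585, 0.231] pointing down, gripper open.
Joint ranges: [-2.6, 2.6], [-0.5, 2.12], [-1.47, 1.34], [0.16, 2.42], [-1.27, 4.41], [0.06, 2.06], [-2.6, 2.6]. Speed limits (rad/s): [2.22, 2.22, 2.79, 2.79, 3.14, 3.14, 3.14].

### API

Orientations are given as a 3x3 rotation matrix whose columns are the frame's x, y, z axes.
In Python, from plant import arm gives the robot as it stands. The module is installed in compiled form; this text tells all that it offers.
- The arm moves only by the tool servo_tool, never from a script. Its argument "commands" is a list of rows, each a list of 7 numbers: the opening in per cent of the stroke, from 0 (shut) to 100 (fully open), then the shift along the tool's x, y, z in mm, then the turn, a rotation vector about the tool's x, y, z in degrees. In form: [[fingers, tx, ty, tz, rx, ry, rz], ...]. A call has 1 to 10 rows; each row shifts and turns the commanded pose from where the row before left it, along the tool's axes as they then stand; what a row does not reach is not made up. A row lasts 1/8 s, in which the tool goes at most 62.5 mm and 10.7 degrees, less where a joint would pass 70% of its speed; a pose out of reach is approached as far as the arm can. A call with a gripper value outside its range is refused whole. The fingers move at their own pace and stop on an object; "newtons" is the grip in N (left out, the last holds). Time passes only in rows, so rows that do not move let the fingers close. It gives the time, the measured TCP pose, the force, the opening and the grip force at its end, in the units of the state.
- arm.state(): the state, without advancing time (a new reading comes with each control period).
- arm.snapshot(name): name is "scene" or "side" or "wrist"; returns (picture, depth): 480x640x3 uint8, blue, green, red; 480x640 float32, m along the optical axis (not along the pixel's ray), 0 where there is no reading.
- arm.camera_info(name): a dict with "camera_matrix" (3x3 intrinsics, pixels), "rvec" (rotation vector, rad) and "tvec" (3), from world to camera coordinates, as OpenCV has them; the wrist camera has in their place "hand_eye" (4x4, takes a point from camera to tool coordinates, whose origin is the TCP and whose axes are the flange's). Camera axes: x right, y down, z forward; pixel columns grow to the right and rows downward; lengths in m; the calibration is good to about 2 mm. A picture is of the moment at which its call begins: read the wrist's pose just before it. camera_info takes no time and is no camera call.
- arm.sign_off(): hands the job in; it is judged then, once.
The state is a dict: "clock": time; "qpos": joint angles; "qd": joint speeds; "joint_efforts": joint torques, N m; "tcp_pos": TCP position; "eef_rot": TCP orientation; "force": force on the tool from outside, world axes, zero at the start; "wrist_torque": the same for the moment, N m; "width": finger opening in m; "gripper_force": force on a finger pad.
Only numpy, scipy, OpenCV 4.12 (cv2) and the standard library are available. Lean on these libraries where they do the work, as an engineer would, in place of code of your own. Each camera call takes 0.05 s, during which the arm holds its last target. There are 200 camera calls.

## Working session

There is one attempt and no reset: what is moved stays moved. The work goes in short steps, Python scripts to look and compute and a tool call to move; the robot and the scene stay as the last step left them, time stands still between calls to the robot, and variables do not carry over. Pictures are saved under pics/ and viewed, at most 12 in all, crops included, and the job is handed in when it is done.

Besides the shell and the picture viewer there is one more tool, called after "Call:" as name(argument=value, ...) on one line, values as JSON. servo_tool: Moves the arm, as the interface text tells. Its arguments: {"type":"object","properties":{"commands":{"type":"array","items":{"type":"array","items":{"type":"number"}}},"newtons":{"type":"number"}},"required":["commands"]}

```bash
mkdir -p pics; ls; cat > h.py <<'E'
import numpy as np, cv2
from plant import arm
def cam(n):
    c=arm.camera_info(n);K=np.array(c["camera_matrix"],float)
    if "rvec" in c:
        R=cv2.Rodrigues(np.array(c["rvec"],float))[0];t=np.array(c["tvec"],float).ravel()
        return K,R.T,-R.T@t
    s=arm.state();H=np.array(c["hand_eye"]);R=np.array(s["eef_rot"]);p=np.array(s["tcp_pos"])
    return K,R@H[:3,:3],R@H[:3,3]+p
def cloud(n,img=None,d=None):
    c=cam(n)
    if d is None: img,d=arm.snapshot(n)
    K,R,o=c
    v,u=np.mgrid[0:480,0:640]
    P=np.stack([(u-K[0,2])/K[0,0]*d,(v-K[1,2])/K[1,1]*d,d],-1)@R.T+o
    P[d==0]=np.nan
    return img,d,P
E
python3 - <<'E'
from h import *
for n in("scene","side","wrist"):
    c=cam(n);print(n,c[2].round(3),c[1].round(2).tolist(),c[0][0,0])
    i,d,P=cloud(n);np.savez('%s0.npz'%n,i=i,d=d,P=P);cv2.imwrite('pics/%s0.png'%n,i)
s=arm.state();print(s)
E
```

```text
pics
scene [-0.163  0.904  0.65 ] [[-0.83, -0.21, 0.51], [-0.55, 0.34, -0.76], [-0.02, -0.92, -0.4]] 457.6494520520853
side [-0.089 -1.267  0.754] [[0.88, -0.22, 0.43], [-0.48, -0.38, 0.79], [-0.01, -0.9, -0.44]] 512.0205420172928
wrist [ 0.284 -0.561  0.374] [[0.35, -0.9, -0.26], [-0.94, -0.34, -0.1], [-0.0, 0.28, -0.96]] 383.96058077711683
{'clock': 0.15, 'qpos': array([ 1.19040167,  0.33270387, -0.06467807,  1.46073491,  0.02164753,
        1.34989856, -0.08854513]), 'qd': array([ 1.62795463e-03, -1.05864178e-03,  1.11435511e-03, -3.09777433e-03,
       -1.67229288e-04, -6.09915935e-05,  3.16622234e-05]), 'joint_efforts': array([ 1.17928608e-03, -6.25828528e+01,  4.94421995e-02, -3.91853070e+01,
        1.62428152e-02,  7.52903754e-03, -1.33166071e-05]), 'tcp_pos': array([ 0.21875739, -0.58517109,  0.23071936]), 'eef_rot': array([[ 9.36684995e-01,  3.50172828e-01, -4.57902695e-04],
       [ 3.50173114e-01, -9.36684525e-01,  9.43594009e-04],
       [-9.84893858e-05, -1.04419556e-03, -9.99999450e-01]]), 'force': array([-0.94463258,  0.75903498,  0.03097362]), 'wrist_torque': array([ 0.0144507 , -0.02023784,  0.01503215]), 'gripper_force': 0.0, 'width': 0.08523986012939395}
```

View pics/scene0.png

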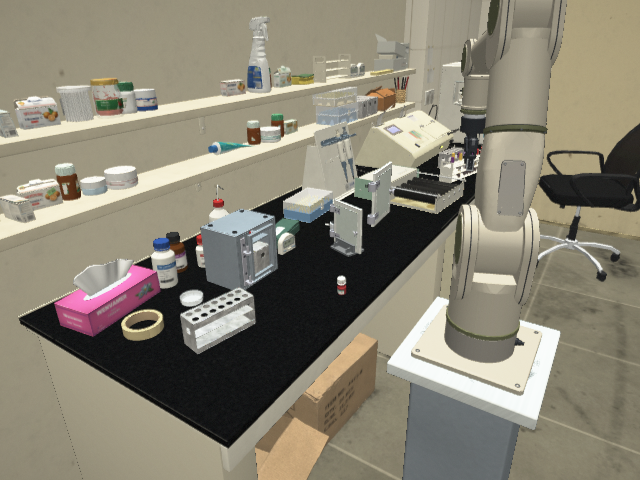

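View pics/side0.png

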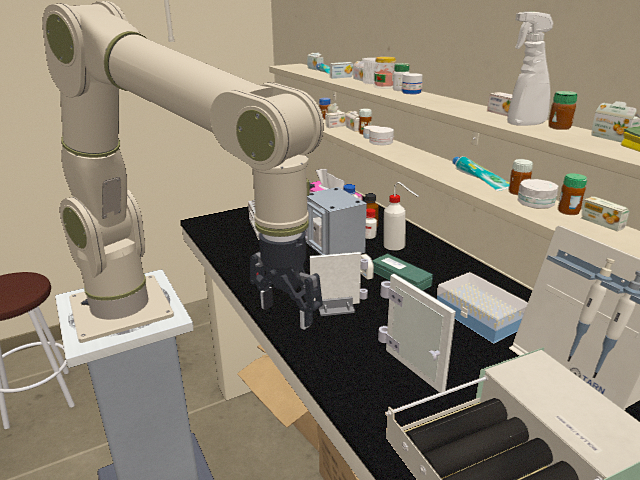

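Scene view: cabinet at (240,250), its front facing the robot; small door in its stand at (347,225), big door at (380,193), vial (341,285). Now positions from the depth.

```bash
python3 - <<'E'
from h import *
z=np.load('scene0.npz');P=z['P'];i=z['i']
for n,(u,v) in dict(cabTL=(205,216),cabTR=(275,222),cabT=(238,222),doorc=(347,225),stand=(347,248),vial=(341,280),big=(380,195),petri=(191,297),green=(287,240)).items(): print(n,P[v,u].round(3))
a=cv2.resize(i[185:305,180:400],None,fx=3.6,fy=3.6,interpolation=cv2.INTER_CUBIC)
cv2.imwrite('pics/a.png',a)
# cabinet top
m=(abs(P[...,2]-.17)<.004)&(P[...,0]>.3)&(P[...,0]<1)&(abs(P[...,1])<.5)
n,l,s,c=cv2.connectedComponentsWithStats(m.astype(np.uint8))
for k in range(1,n):
  if s[k,4]>150: 
    q=P[l==k][:,:2].astype(np.float32);print(s[k],cv2.minAreaRect(q*1000))
# door panel 
m=(P[...,2]>.05)&(P[...,2]<.152)
m[:, :325]=0; m[:,368:]=0; m[:190]=0;m[270:]=0
q=P[m];print(len(q),np.nanmin(q,0),np.nanmax(q,0))
np.save('doorpts.npy',q)
w=np.load('wrist0.npz')['i'];cv2.imwrite('pics/w.png',w)
E
```

```text
cabTL [ 1.016 -0.164  0.053]
cabTR [ 0.843 -0.348  0.001]
cabT [0.675 0.027 0.167]
doorc [ 0.495 -0.28   0.087]
stand [ 0.477 -0.25   0.022]
vial [ 0.368 -0.022  0.048]
big [ 0.51  -0.55   0.106]
petri [0.691 0.213 0.014]
green [ 0.653 -0.168  0.041]
[ 200  209   74   30 1087] ((676.3682861328125, 25.824970245361328), (134.64349365234375, 177.4514617919922), 0.898412823677063)
930 [ 0.43322698 -0.65028898  0.05001677] [ 0.78868941 -0.2459094   0.1519908 ]
```

View pics/a.png

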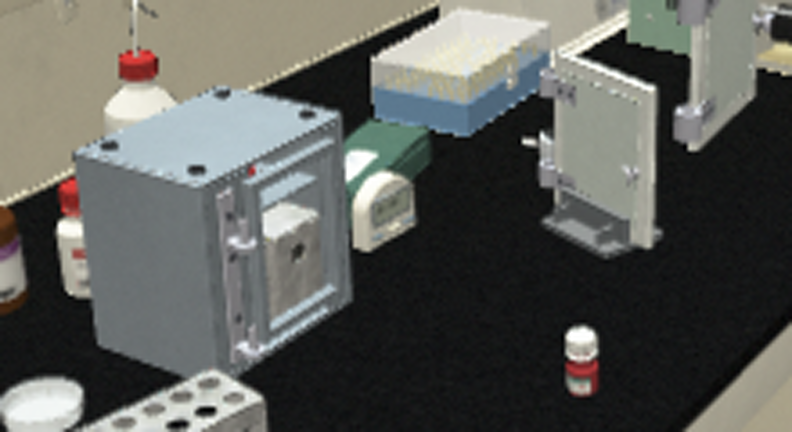

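```bash
python3 - <<'E'
from h import *
z=np.load('scene0.npz');P=z['P'];i=z['i']
q=np.load('doorpts.npy');q=q[(abs(q[:,0]-.5)<.12)&(abs(q[:,1]+.27)<.1)]
print(len(q),q.min(0),q.max(0)); 
A=q
for _ in range(5):
  (vx,vy,x0,y0)=cv2.fitLine(A[:,:2].astype(np.float32),cv2.DIST_L1,0,.001,.001).ravel()
  r=(q[:,0]-x0)*-vy+(q[:,1]-y0)*vx
  A=q[abs(r)<.004]
print('line',x0,y0,np.degrees(np.arctan2(vy,vx)),len(A)); t=(A[:,0]-x0)*vx+(A[:,1]-y0)*vy
for s in(t.min(),t.max()):print(x0+s*vx,y0+s*vy)
# cabinet front points & side
f=P[(P[...,2]>.02)&(P[...,2]<.165)&(abs(P[...,0]-.66)<.1)&(P[...,1]>.1)&(P[...,1]<.13)]
L=cv2.fitLine(f[:,:2].astype(np.float32),cv2.DIST_L1,0,.001,.001).ravel();print('side',len(f),L,np.degrees(np.arctan2(L[1],L[0])))
# heights near
m=(P[...,2]>.01)&(P[...,2]<.25)&(P[...,0]>.3)&(P[...,0]<.8)&(P[...,1]>-.45)&(P[...,1]<.4)
n,l,s,c=cv2.connectedComponentsWithStats(m.astype(np.uint8))
for k in range(1,n):
  if s[k,4]>60: p=P[l==k];print(c[k].round(),s[k,4],np.percentile(p,[2],0).round(3),np.percentile(p,[98],0).round(3))
E
```

```text
865 [ 0.43322698 -0.31489706  0.05001677] [ 0.57882523 -0.2459094   0.1519908 ]
line 0.5186312 -0.28726047 -19.723368 775
0.4335120267084436 -0.2567442179832238
0.5749002913702737 -0.3074336118669044
side 1690 [0.99999845 0.00175911 0.66818255 0.1093663 ] 0.10078968
[346. 226.] 1363 [[ 0.436 -0.315  0.013]] [[ 0.575 -0.254  0.157]]
[304. 210.] 352 [[ 0.727 -0.448  0.011]] [[ 0.798 -0.406  0.069]]
[236. 266.] 7502 [[ 0.49  -0.279  0.013]] [[0.74  0.355 0.17 ]]
[171. 269.] 157 [[0.794 0.168 0.012]] [[0.8   0.194 0.093]]
[341. 284.] 129 [[ 0.363 -0.043  0.011]] [[ 0.384 -0.022  0.049]]
[122. 301.] 802 [[0.782 0.283 0.011]] [[0.799 0.398 0.064]]
[191. 296.] 247 [[0.667 0.18  0.011]] [[0.724 0.238 0.017]]
[144. 321.] 506 [[0.653 0.319 0.011]] [[0.744 0.399 0.025]]
```

Call:
servo_tool(commands=[[100, 0, 0, -15, 0, 0, 10], [100, 0, 0, -15, 0, 0, 10], [100, 0, 0, -15, 0, 0, 10], [100, 0, 0, -15, 0, 0, 10.2]])

```text
clock: 0.65
tcp_pos: [0.2188, -0.5853, 0.2915]
eef_rot: [[0.94, -0.343, -0.0], [-0.343, -0.94, 0.001], [-0.0, -0.0, -1.0]]
force: [-0.6, -0.3, 0.6]
width: 0.0854
gripper_force: 0.0
```

Call:
servo_tool(commands=[[100, 22, -47, 0, 0, 0, 0], [100, 22, -47, 0, 0, 0, 0], [100, 22, -47, 0, 0, 0, 0], [100, 22, -47, 0, 0, 0, 0], [100, 22, -47, 0, 0, 0, 0], [100, 22, -47, 0, 0, 0, 0], [100, 22, -47, 0, 0, 0, 0], [100, 22, -47, 0, 0, 0, 0], [100, 0, 0, 0, 0, 0, 0], [100, 0, 0, 0, 0, 0, 0]])

```text
clock: 1.9
tcp_pos: [0.5109, -0.2913, 0.291]
eef_rot: [[0.941, -0.337, -0.001], [-0.337, -0.941, -0.0], [-0.001, 0.0, -1.0]]
force: [-0.2, -0.4, -0.1]
width: 0.0856
gripper_force: 0.0
```

```bash
python3 - <<'E'
from h import *
s=arm.state();print(s['clock'],s['tcp_pos'],s['eef_rot'].round(3).tolist(),s['qpos'].round(2))
i,d,P=cloud("wrist");cv2.imwrite('pics/w1.png',i);np.savez('w1.npz',i=i,d=d,P=P)
E
```

```text
1.9 [ 0.5109112  -0.2912637   0.29100535] [[0.941, -0.337, -0.001], [-0.337, -0.941, -0.0], [-0.001, 0.0, -1.0]] [ 0.63  0.24 -0.24  1.46  0.06  1.45 -1.52]
```

View pics/w1.png

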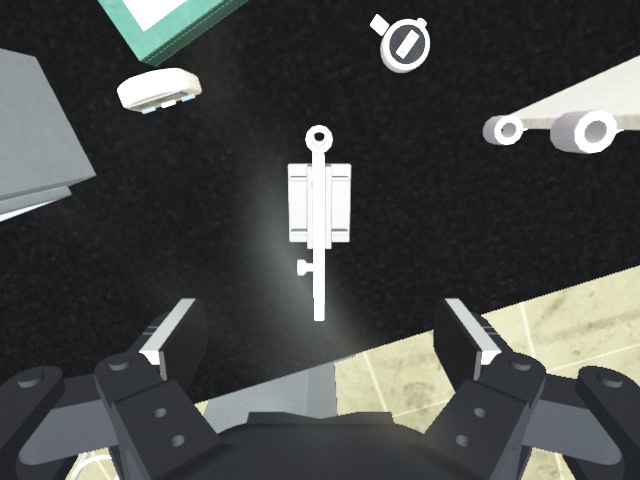

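Wrist view: door runs vertically at column 319 (hinge sockets at the top, (319,137); free edge at row 320; knob to the left, +y side), timer at (160,90), big door at right. Compute the offsets.

```bash
python3 - <<'E'
from h import *
z=np.load('w1.npz');i=z['i'];P=z['P']
K,R,o=cam("wrist")
def ray(u,v,h):
    r=R@np.array([(u-K[0,2])/K[0,0],(v-K[1,2])/K[1,1],1]);return o+r*(h-o[2])/r[2]
g=i.min(2)
for v in range(160,320,20):
    x=np.where((P[v,:,2]>.15)&(P[v,:,2]<.167)&(np.abs(np.arange(640)-319)<25))[0]
    x2=np.where((g[v,300:338]>190))[0]+300
    print(v,x.min() if len(x) else 0,x.max() if len(x) else 0,x2.min(),x2.max(), np.nanmedian(P[v,x,2]) if len(x) else 0)
s=arm.state();T=s['eef_rot'];p=s['tcp_pos']
for n,uvh in dict(sock=(319,136,.135),free=(319,320.5,.158),mid=(319,230,.158)).items():
    w=ray(*uvh);print(n,w.round(4),(T.T@(w-p)*1000).round(1))
E
```

```text
160 313 323 312 324 0.15883573811477059
180 313 323 300 337 0.15861436992879663
200 313 323 300 337 0.15955109487249725
220 313 323 300 337 0.15913600948873585
240 313 323 300 337 0.1587270728018988
260 314 323 300 324 0.1592933639762724
280 314 323 313 324 0.1592818469687146
300 314 323 314 324 0.15888915208290164
sock [ 0.5691 -0.3128  0.135 ] [ 62.3  -0.3 156.1]
free [ 0.4351 -0.2646  0.158 ] [-80.2  -0.3 133.2]
mid [ 0.5057 -0.29    0.158 ] [ -5.1  -0.3 133.1]
```

Call:
servo_tool(commands=[[60, 0, 0, 45, 0, 0, 0], [60, 0, 0, 45, 0, 0, 0], [60, 0, 0, 45, 0, 0, 0], [60, 0, 0, 22, 0, 0, 0], [0, 0, 0, 0, 0, 0, 0], [0, 0, 0, 0, 0, 0, 0], [0, 0, 0, 0, 0, 0, 0], [0, 0, 0, 0, 0, 0, 0], [0, 0, 0, 0, 0, 0, 0], [0, 0, 0, 0, 0, 0, 0]], newtons=80)

```text
clock: 3.2
tcp_pos: [0.5123, -0.2915, 0.1361]
eef_rot: [[0.941, -0.337, 0.003], [-0.337, -0.941, -0.002], [0.003, 0.001, -1.0]]
force: [0.3, -0.2, 6.2]
width: 0.0064
gripper_force: 79.8
```

Call:
servo_tool(commands=[[0, 0, 0, -15, 0, 0, 0], [0, 0, 0, -30, 0, 0, 0], [0, 0, 0, -35, 0, 0, 0], [0, 0, 0, -35, 0, 0, 0], [0, 0, 0, 0, 0, 0, 0], [0, 0, 0, 0, 0, 0, 0]])

```text
clock: 3.95
tcp_pos: [0.5109, -0.2906, 0.2488]
eef_rot: [[0.941, -0.337, -0.001], [-0.337, -0.941, 0.0], [-0.001, -0.0, -1.0]]
force: [-0.3, -0.8, -3.2]
width: 0.0061
gripper_force: 78.5
```

```bash
python3 - <<'E'
from h import *
s=arm.state();print(s['clock'],s['tcp_pos'],s['force'],s['wrist_torque'],s['width'])
i,d,P=cloud("wrist");cv2.imwrite('pics/w2.png',i);np.savez('w2.npz',i=i,d=d,P=P)
E
```

```text
3.95 [ 0.51091354 -0.29056097  0.24877091] [-0.33128972 -0.78374897 -3.2016145 ] [-0.00581904 -0.00290415 -0.03441541] 0.0061231612306898026
```

View pics/w2.png

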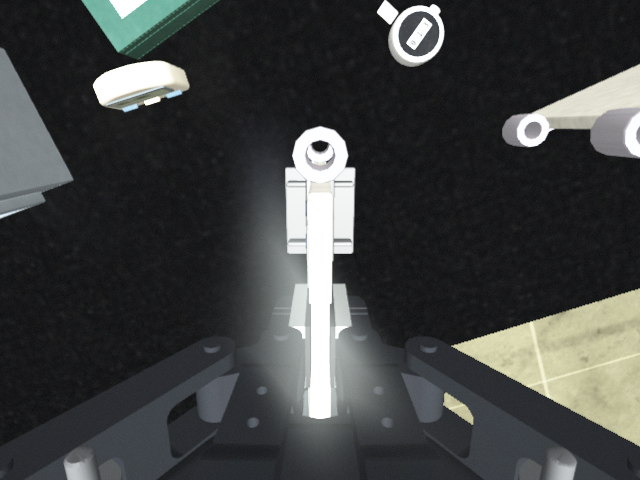

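Door is held plumb: upper socket ring at (320,155), the lower socket visible through it. Compute its place in the tool frame and raise toward the cabinet.

```bash
python3 - <<'E'
from h import *
z=np.load('w2.npz');i=z['i'];P=z['P']
K,R,o=cam("wrist");s=arm.state();T=s['eef_rot'];p=s['tcp_pos']
m=np.zeros((480,640),np.uint8);m[:,285:355]=(P[:,285:355,2]>p[2]-.012)&(P[:,285:355,2]<p[2]+.010)
m[200:]=0;ys,xs=np.where(m);print(xs.min(),xs.max(),ys.min(),ys.max(),np.nanmedian(P[ys,xs,2])-p[2])
(c,r)=cv2.minEnclosingCircle(np.stack([xs,ys],1).astype(np.int32));print(c,r)
def rt(u,v,h):
    r=R@np.array([(u-K[0,2])/K[0,0],(v-K[1,2])/K[1,1],1]);return T.T@(o+r*(h-o[2])/r[2]-p)*1000
print(rt(320,c[1],p[2]-.001), rt(xs.min(),155,p[2]-.001),rt(xs.max(),155,p[2]-.001),rt(320,ys.min(),p[2]-.001))
a=cv2.resize(i[115:195,280:360],None,fx=6,fy=6,interpolation=cv2.INTER_CUBIC);cv2.imwrite('pics/s.png',a)
print(s['clock'],T.round(4).tolist())
E
```

```text
292 347 127 199 0.0001467786882094757
(317.8978576660156, 163.7078857421875) 36.936485290527344
[56.02935838  0.33470123  0.89011834] [ 59.20513363 -10.0143149    0.88589086] [59.20712129 10.31273917  0.8819643 ] [69.16040959  0.33106906  0.86438183]
4.0 [[0.9415, -0.3371, -0.0018], [-0.3371, -0.9415, 0.0008], [-0.002, -0.0002, -1.0]]
```

Call:
servo_tool(commands=[[0, 0, 0, -25, 0, 0, -10], [0, 0, 0, -25, 0, 0, -10], [0, -5, -47.5, 0, 0, 0, 0], [0, -5, -47.5, 0, 0, 0, 0], [0, -5, -47.5, 0, 0, 0, 0], [0, -5, -47.5, 0, 0, 0, 0], [0, -5, -47.5, 0, 0, 0, 0], [0, -5, -47.5, 0, 0, 0, 0], [0, -5, -47.5, 0, 0, 0, 0], [0, -4, -47.5, 0, 0, 0, 0]])

```text
clock: 5.25
tcp_pos: [0.4694, 0.0903, 0.2983]
eef_rot: [[1.0, 0.005, -0.002], [0.005, -1.0, -0.0], [-0.002, 0.0, -1.0]]
force: [0.7, -0.2, -2.7]
width: 0.0064
gripper_force: 78.5
```

Call:
servo_tool(commands=[[0, 0, 0, 0, 0, 0, 0], [0, 0, 0, 0, 0, 0, 0]])

```text
clock: 5.5
tcp_pos: [0.4701, 0.0883, 0.2985]
eef_rot: [[1.0, 0.005, -0.002], [0.005, -1.0, -0.001], [-0.002, 0.001, -1.0]]
force: [0.3, 0.5, -2.5]
width: 0.0062
gripper_force: 78.7
```

```bash
python3 - <<'E'
from h import *
s=arm.state();print(s['clock'],s['tcp_pos'],s['eef_rot'].round(4).tolist(),s['qpos'].round(2))
i,d,P=cloud("wrist");cv2.imwrite('pics/w3.png',i);np.savez('w3.npz',i=i,d=d,P=P)
E
```

```text
5.5 [0.4700703  0.0883179  0.29845234] [[1.0, 0.0051, -0.0015], [0.0051, -1.0, -0.0006], [-0.0015, 0.0006, -1.0]] [ 0.32  0.01 -0.59  1.7   0.01  1.44 -1.84]
```

View pics/w3.png

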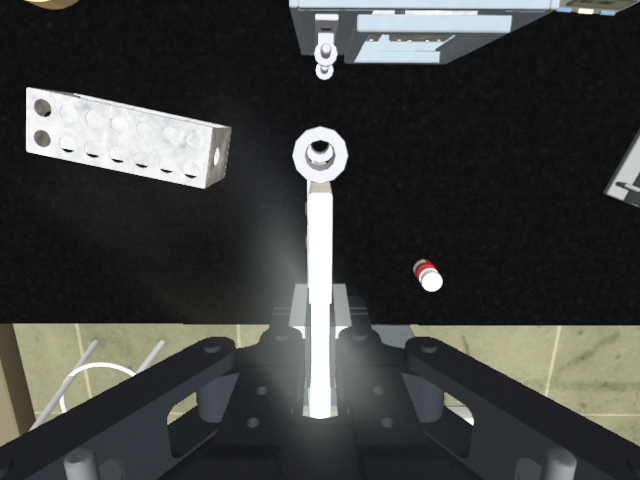

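Wrist view: upper pin at about (325,52), lower pin (323,72), socket ring (320,155), rack at left well clear of the door. Zoom on the pins for the tip centres.

```bash
python3 - <<'E'
from h import *
z=np.load('w3.npz');i=z['i'];P=z['P']
a=cv2.resize(i[0:90,280:400],None,fx=6,fy=6,interpolation=cv2.INTER_CUBIC);cv2.imwrite('pics/p.png',a)
print(P[0:4:3,300:560:40].round(3).tolist())
for v in range(36,84,3): print(v,[int(1000*t) if t==t else -1 for t in P[v,310:342:2,2]])
E
```

```text
[[[0.615, 0.101, 0.17], [0.615, 0.076, 0.172], [0.615, 0.051, 0.172], [0.615, 0.026, 0.172], [0.615, 0.001, 0.171], [0.615, -0.024, 0.171], [0.616, -0.049, 0.171]], [[0.614, 0.101, 0.17], [0.613, 0.076, 0.172], [0.613, 0.051, 0.172], [0.614, 0.026, 0.171], [0.614, 0.001, 0.171], [0.614, -0.024, 0.172], [0.614, -0.049, 0.171]]]
36 [91, 92, 92, 110, 120, 121, 121, 121, 122, 122, 120, 121, 112, 91, 91, 92]
39 [80, 79, 80, 98, 122, 121, 122, 122, 120, 121, 120, 121, 99, 80, 80, 79]
42 [67, 67, 66, 86, 121, 121, 121, 120, 120, 121, 121, 121, 69, 70, 69, 69]
45 [53, 54, 54, 76, 121, 120, 140, 120, 121, 139, 122, 122, 54, 55, 55, 56]
48 [39, 41, 40, 121, 121, 123, 121, 121, 120, 121, 139, 121, 120, 41, 40, 40]
51 [25, 26, 120, 120, 120, 134, 139, 122, 121, 140, 139, 121, 120, 121, 26, 27]
54 [9, 9, 120, 120, 121, 121, 135, 138, 139, 139, 127, 122, 121, 120, 9, 11]
57 [0, 2, 119, 121, 120, 121, 125, 129, 130, 125, 121, 120, 121, 0, 1, 2]
60 [2, 0, 1, 121, 122, 121, 120, 122, 122, 120, 121, 122, 121, 1, 1, 3]
63 [1, 0, 2, 0, 121, 120, 121, 120, 122, 120, 121, 120, 1, 2, 1, 0]
66 [0, 0, 1, 32, 31, 49, 117, 118, 119, 116, 30, 0, 1, 2, 0, 1]
69 [0, 1, 0, 30, 31, 45, 51, 30, 49, 31, 29, 30, 0, 1, 2, 0]
72 [2, 0, 2, 31, 31, 31, 43, 45, 43, 31, 30, 31, 1, 0, 0, 0]
75 [1, 1, 1, 29, -1, 29, 32, 32, 31, 32, 29, 1, 1, 2, 1, 1]
78 [1, 1, 0, 1, 0, 29, 30, 30, 31, 30, 1, 0, 0, 0, 1, 1]
81 [0, 2, 3, 1, 0, 1, 0, 1, 0, 0, 2, 0, 1, 0, 1, 2]
```

View pics/p.png

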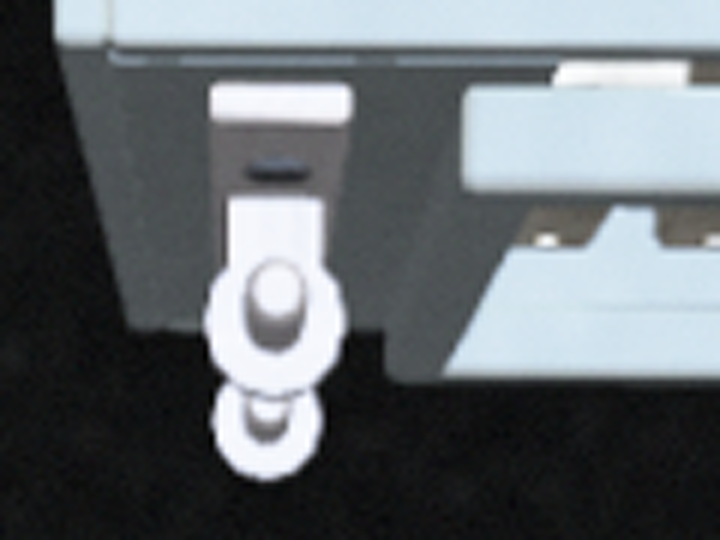

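Crop: upper pin tip at crop (276,285) → px (326,47.5), upper lug disc centre (276,325) → (326,54.2), lower lug disc (268,427) → (324.7,71).

```bash
python3 - <<'E'
from h import *
K,R,o=cam("wrist");s=arm.state();T=s['eef_rot'];p=s['tcp_pos']
def rt(u,v,h):
    r=R@np.array([(u-K[0,2])/K[0,0],(v-K[1,2])/K[1,1],1]);w=o+r*(h-o[2])/r[2];return w.round(4),(T.T@(w-p)*1000).round(1)
print('tip',rt(326,47.5,.140));print('lug',rt(326,54.2,.120));print('low',rt(324.7,71,.030))
print('sock',rt(319.5,155,p[2]-.001))
P=np.load('w3.npz')['P']
m=abs(P[...,2]-.171)<.003
e=[]
for u in range(300,550):
  v=np.where(m[:40,u])[0]
  if len(v): e.append((u,v.max()))
e=np.array(e);print(np.polyfit(e[:,0],e[:,1],1), e[::30].tolist())
E
```

```text
tip (array([0.5937, 0.0836, 0.14  ]), array([123.6,   4.6, 158.4]))
lug (array([0.5925, 0.0832, 0.12  ]), array([122.5,   4.9, 178.4]))
low (array([0.5919, 0.0831, 0.03  ]), array([122. ,   5.1, 268.4]))
sock (array([0.5294, 0.088 , 0.2976]), array([59.1,  0. ,  0.9]))
[0.00715941 6.16883022] [[300, 9], [330, 9], [360, 8], [390, 9], [420, 9], [450, 9], [480, 9], [510, 10], [540, 10]]
```

Call:
servo_tool(commands=[[0, 0, 0, 41, 0, 0, 0], [0, 0, 0, 41, 0, 0, 0], [0, 0, 4.7, 41, 0, 0, 0], [0, 0, 0, 0, 0, 0, 0], [0, 16, 0, 0, 0, 0, 0], [0, 16, 0, 0, 0, 0, 0], [0, 16, 0, 0, 0, 0, 0], [0, 15.5, 0, 0, 0, 0, 0], [0, 0, 0, 0, 0, 0, 0], [0, 0, 0, 0, 0, 0, 0]])

```text
clock: 6.8
tcp_pos: [0.5341, 0.0846, 0.1773]
eef_rot: [[1.0, 0.005, 0.001], [0.005, -1.0, 0.0], [0.001, -0.0, -1.0]]
force: [-0.7, -1.0, -2.3]
width: 0.0066
gripper_force: 78.7
```

```bash
python3 - <<'E'
from h import *
s=arm.state();print(s['clock'],s['tcp_pos'],s['eef_rot'].round(4).tolist(),s['force'],s['wrist_torque'])
i,d,P=cloud("wrist");np.savez('w4.npz',i=i,d=d,P=P)
cv2.imwrite('pics/w4.png',cv2.resize(i[90:220,250:400],None,fx=4,fy=4,interpolation=cv2.INTER_CUBIC))
E
```

```text
6.8 [0.53413406 0.0845516  0.17728766] [[1.0, 0.0048, 0.0014], [0.0048, -1.0, 0.0001], [0.0014, -0.0, -1.0]] [-0.70849253 -1.01370597 -2.2932289 ] [ 0.01011785 -0.0703493   0.00271467]
```

View pics/w4.png

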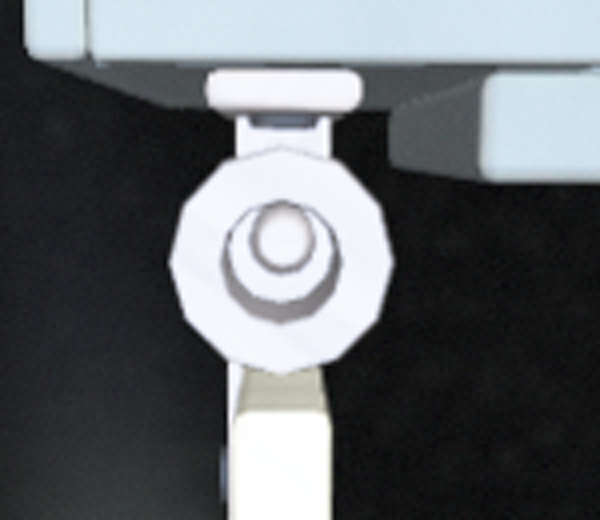

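```bash
python3 - <<'E'
from h import *
K,R,o=cam("wrist");s=arm.state();T=s['eef_rot'];p=s['tcp_pos']
def rt(u,v,h):
    r=R@np.array([(u-K[0,2])/K[0,0],(v-K[1,2])/K[1,1],1]);w=o+r*(h-o[2])/r[2];return (T.T@(w-p)*1000).round(1)
print('tip',rt(320.75,149.25,.140),'sock top',rt(320.5,155.25,p[2]-.001),'bore low', rt(320.3,90+253/4,p[2]-.023))
P=np.load('w4.npz')['P'];print(np.nanmedian(P[135:139,310:330,2])-p[2])
E
```

```text
tip [59.2  0.6 37.2] sock top [59.   0.4  1.1] bore low [58.3  0.3 23.1]
2.4005168903579177e-05
```

Bore and pin coincide within 0.5 mm. Lower gently.

Call:
servo_tool(commands=[[0, 0, 0, 4, 0, 0, 0], [0, 0, 0, 4, 0, 0, 0], [0, 0, 0, 4, 0, 0, 0], [0, 0, 0, 3, 0, 0, 0], [0, 0, 0, 2, 0, 0, 0], [0, 0, 0, 2, 0, 0, 0], [0, 0, 0, 0, 0, 0, 0]])

```text
clock: 7.72
tcp_pos: [0.5338, 0.0846, 0.1572]
eef_rot: [[1.0, 0.005, -0.0], [0.005, -1.0, -0.0], [-0.0, 0.0, -1.0]]
force: [0.2, 0.3, -2.0]
width: 0.0063
gripper_force: 78.7
```

Call:
servo_tool(commands=[[0, 0, 0, 2, 0, 0, 0], [0, 0, 0, 2, 0, 0, 0], [0, 0, 0, 2, 0, 0, 0], [0, 0, 0, 2, 0, 0, 0], [0, 0, 0, 2, 0, 0, 0], [0, 0, 0, 1, 0, 0, 0], [0, 0, 0, 0, 0, 0, 0]])

```text
clock: 8.6
tcp_pos: [0.5339, 0.0847, 0.1463]
eef_rot: [[1.0, 0.005, -0.0], [0.005, -1.0, -0.0], [-0.0, 0.0, -1.0]]
force: [0.7, -0.0, -3.1]
width: 0.006
gripper_force: 78.7
```

Call:
servo_tool(commands=[[0, 0, 0, 1, 0, 0, 0], [0, 0, 0, 1, 0, 0, 0], [0, 0, 0, 1, 0, 0, 0], [0, 0, 0, 0, 0, 0, 0]])

```text
clock: 9.1
tcp_pos: [0.5339, 0.0847, 0.1433]
eef_rot: [[1.0, 0.005, 0.0], [0.005, -1.0, -0.0], [0.0, 0.0, -1.0]]
force: [0.8, 0.8, -1.6]
width: 0.0063
gripper_force: 78.7
```

Call:
servo_tool(commands=[[0, 0, 0, 0.5, 0, 0, 0], [0, 0, 0, 0.5, 0, 0, 0], [0, 0, 0, 0, 0, 0, 0]])

```text
clock: 9.48
tcp_pos: [0.534, 0.0848, 0.143]
eef_rot: [[1.0, 0.005, 0.001], [0.005, -1.0, -0.0], [0.001, 0.0, -1.0]]
force: [-3.8, -0.6, 5.0]
width: 0.0062
gripper_force: 79.9
```

Seated. Release and rise.

Call:
servo_tool(commands=[[30, 0, 0, 0, 0, 0, 0], [30, 0, 0, 0, 0, 0, 0], [30, 0, 0, 0, 0, 0, 0], [30, 0, 0, 0, 0, 0, 0], [30, 0, 0, -10, 0, 0, 0], [30, 0, 0, -25, 0, 0, 0], [30, 0, 0, -25, 0, 0, 0], [0, 0, 0, 0, 0, 0, 0], [0, 0, 0, 0, 0, 0, 0]])

```text
clock: 10.6
tcp_pos: [0.5337, 0.0845, 0.202]
eef_rot: [[1.0, 0.005, -0.0], [0.005, -1.0, -0.0], [-0.0, 0.0, -1.0]]
force: [0.8, 0.8, -0.9]
width: -0.0001
gripper_force: 0.0
```

```bash
python3 - <<'E'
from h import *
s=arm.state();print(s['clock'],s['tcp_pos'],s['force'],s['width'],s['qpos'].round(2))
i,d,P=cloud("wrist");np.savez('w5.npz',i=i,d=d,P=P)
m=(P[...,2]>.155)&(P[...,2]<.2)&(P[...,1]>.04)&(P[...,1]<.13)&(P[...,0]>.43)&(P[...,0]<.6)
q=P[m];print(len(q),np.median(q,0),np.percentile(q,[3,97],0),np.degrees(np.arctan(np.polyfit(q[:,0],q[:,1],1)[0])))
j,d,P=cloud("scene");cv2.imwrite('pics/sc5.png',cv2.resize(j[180:330,170:370],None,fx=3.6,fy=3.6,interpolation=cv2.INTER_CUBIC))
m=(P[...,2]>.03)&(P[...,0]>.4)&(P[...,0]<.72)&(P[...,1]>.14)&(P[...,1]<.4);print(np.percentile(P[m],[1,99],0))
E
```

```text
10.6 [0.53368137 0.08453077 0.20202957] [ 0.83796529  0.83995162 -0.91840493] -7.247943498895246e-05 [ 0.28  0.22 -0.59  1.7   0.13  1.26 -1.9 ]
2000 [0.5530989  0.08479295 0.16516678] [[0.45443092 0.08098865 0.16230986]
 [0.57988335 0.08833137 0.16670264]] 0.41430174946768517
[[0.4843465  0.14033989 0.0351129 ]
 [0.56787646 0.35941943 0.57217906]]
```

View pics/sc5.png

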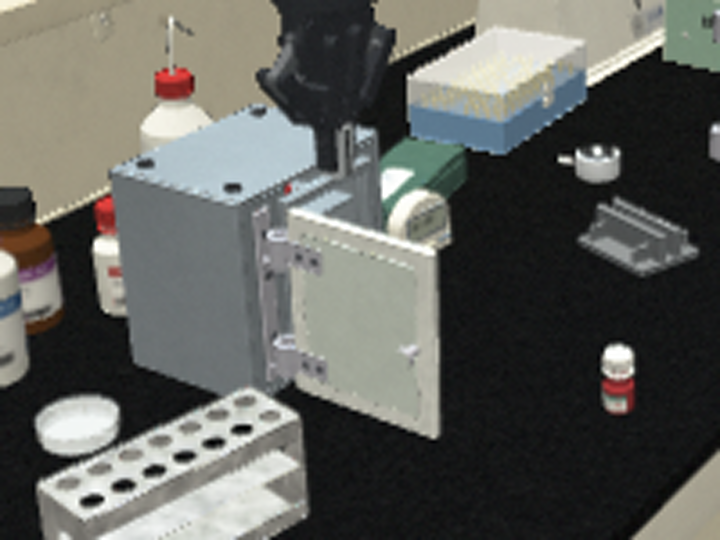

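The door is hung with its top at 165 mm, fully down and 90° open. Move the closed fingers to its front side, turned 90°.

Call:
servo_tool(commands=[[0, -28, -21, 0, 0, 0, 10], [0, -28, -21, 0, 0, 0, 10]])

```text
clock: 10.95
tcp_pos: [0.4806, 0.131, 0.2015]
eef_rot: [[0.939, -0.344, -0.001], [-0.344, -0.939, -0.0], [-0.001, 0.001, -1.0]]
force: [0.4, 1.4, 0.2]
width: 0.0002
gripper_force: 0.0
```

Call:
servo_tool(commands=[[0, 0, 0, 0, 0, 0, 10], [0, 0, 0, 0, 0, 0, 10], [0, 0, 0, 0, 0, 0, 10], [0, 0, 0, 0, 0, 0, 10], [0, 0, 0, 0, 0, 0, 10], [0, 0, 0, 0, 0, 0, 10], [0, 0, 0, 0, 0, 0, 10], [0, 0, 0, 0, 0, 0, 0]])

```text
clock: 11.95
tcp_pos: [0.48, 0.1221, 0.1714]
eef_rot: [[0.729, -0.681, -0.064], [-0.684, -0.729, -0.03], [-0.026, 0.065, -0.998]]
force: [-0.1, 0.7, -0.9]
width: 0.0002
gripper_force: 0.0
```

```bash
python3 - <<'E'
from h import *
s=arm.state();print(s['clock'],s['tcp_pos'],s['eef_rot'].round(3).tolist(),s['qpos'].round(3),s['qd'].round(2))
E
```

```text
11.95 [0.47999424 0.12206008 0.17135751] [[0.729, -0.681, -0.064], [-0.684, -0.729, -0.03], [-0.026, 0.065, -0.998]] [-0.97   0.155  0.688  1.851 -0.093  1.242 -2.575] [ 0.14 -0.02 -0.17 -0.01  0.02 -0.    0.  ]
```

Call:
servo_tool(commands=[[0, 0, 0, 0, 0, 0, 0], [0, 0, 0, 0, 0, 0, 0]])

```text
clock: 12.2
tcp_pos: [0.4808, 0.1209, 0.1722]
eef_rot: [[0.728, -0.683, -0.063], [-0.685, -0.728, -0.027], [-0.027, 0.062, -0.998]]
force: [-0.0, 0.4, 0.6]
width: 0.0002
gripper_force: 0.0
```

```bash
python3 - <<'E'
from h import *
s=arm.state();print(s['clock'],s['tcp_pos'],s['eef_rot'].round(3).tolist(),s['qpos'].round(3),s['qd'].round(2))
E
```

```text
12.2 [0.48076188 0.12094337 0.17223299] [[0.728, -0.683, -0.063], [-0.685, -0.728, -0.027], [-0.027, 0.062, -0.998]] [-0.956  0.153  0.677  1.85  -0.092  1.242 -2.575] [ 0.   -0.    0.01 -0.   -0.    0.   -0.  ]
```

```bash
python3 - <<'E'
from h import *
T=arm.state()['eef_rot'];D=np.diag([1.,-1,-1]);print(np.degrees(cv2.Rodrigues(T.T@D)[0]).ravel())
E
```

```text
[  2.8103986    2.84706113 -43.22443255]
```

Call:
servo_tool(commands=[[0, 0, 0, -20, 0, 0, 0], [0, 0, 0, -10, 0.6, 0.6, -8.6], [0, 0, 0, 0, 0.6, 0.6, -8.6], [0, 0, 0, 0, 0.6, 0.6, -8.6], [0, 0, 0, 0, 0.6, 0.6, -8.6], [0, 0, 0, 0, 0.6, 0.6, -8.6], [0, 0, 0, 0, 0, 0, 0], [0, 0, 0, 0, 0, 0, 0]])

```text
clock: 13.2
tcp_pos: [0.4827, 0.1217, 0.2023]
eef_rot: [[1.0, -0.008, 0.004], [-0.008, -1.0, 0.001], [0.004, -0.001, -1.0]]
force: [-0.8, -0.4, -1.5]
width: -0.0
gripper_force: 0.0
```

```bash
python3 - <<'E'
from h import *
s=arm.state();T=s['eef_rot'];D=np.diag([1.,-1,-1]);print(s['clock'],s['tcp_pos'],s['qpos'].round(2),np.degrees(cv2.Rodrigues(T.T@D)[0]).ravel(),s['force'])
E
```

```text
13.2 [0.48269999 0.12165707 0.20226359] [-0.96  0.06  0.65  1.86 -0.04  1.23 -1.88] [-0.08385359 -0.21178476 -0.45478959] [-0.78953223 -0.44727863 -1.47454471]
```

Call:
servo_tool(commands=[[0, 0, 0, 25, 0, 0, 0], [0, 0, 0, 25, 0, 0, 0], [0, 0, 0, 7, 0, 0, 0], [0, 0, 0, 0, 0, 0, 0]])

```text
clock: 13.7
tcp_pos: [0.4828, 0.122, 0.1453]
eef_rot: [[1.0, -0.005, 0.003], [-0.005, -1.0, 0.001], [0.003, -0.001, -1.0]]
force: [-0.3, -0.3, 0.0]
width: -0.0
gripper_force: 0.0
```

```bash
python3 - <<'E'
from h import *
s=arm.state();p=s['tcp_pos'];print(p,s['force'])
last=p[:2]
for t in range(0,91,10):
    c,k=np.cos(np.radians(t)),np.sin(np.radians(t))
    q=np.array([.593,.0837])+.110*np.array([-c,-k])+(.004+.011*k+.015*c)*np.array([-k,c])
    d=(q-last)*1000;last=q;print(t,q.round(4),(d*[1,-1]).round(1))
E
```

```text
[0.48282859 0.12204968 0.14525569] [-0.25657931 -0.32604838  0.03859064]
0 [0.483  0.1027] [ 0.2 19.3]
10 [0.4811 0.085 ] [-1.9 17.7]
20 [0.4822 0.0666] [ 1.1 18.3]
30 [0.4865 0.0482] [ 4.3 18.4]
40 [0.4942 0.0303] [ 7.7 17.9]
50 [0.5054 0.0136] [11.2 16.7]
60 [ 0.5198 -0.001 ] [14.4 14.7]
70 [ 0.5371 -0.013 ] [17.3 12. ]
80 [ 0.5567 -0.0216] [19.6  8.6]
90 [ 0.578  -0.0263] [21.3  4.7]
```

Call:
servo_tool(commands=[[0, 0, 10, 0, 0, 0, 0], [0, 0, 9, 0, 0, 0, 0], [0, -1, 9, 0, 0, 0, 0], [0, -1, 9, 0, 0, 0, 0], [0, 0.5, 9, 0, 0, 0, 0], [0, 0.5, 9, 0, 0, 0, 0], [0, 2, 9, 0, 0, 0, 0], [0, 2.3, 9.4, 0, 0, 0, 0], [0, 3.7, 9, 0, 0, 0, 0], [0, 4, 9, 0, 0, 0, 0]])

```text
clock: 14.95
tcp_pos: [0.4937, 0.0301, 0.145]
eef_rot: [[1.0, -0.004, 0.004], [-0.004, -1.0, 0.001], [0.004, -0.001, -1.0]]
force: [0.1, 0.5, 0.3]
width: -0.0001
gripper_force: 0.1
```

Call:
servo_tool(commands=[[0, 5.6, 8.4, 0, 0, 0, 0], [0, 5.6, 8.3, 0, 0, 0, 0], [0, 7.2, 7.4, 0, 0, 0, 0], [0, 7.2, 7.3, 0, 0, 0, 0], [0, 8.6, 6, 0, 0, 0, 0], [0, 8.7, 6, 0, 0, 0, 0], [0, 0, 0, 0, 0, 0, 0]])

```text
clock: 15.82
tcp_pos: [0.5366, -0.0136, 0.145]
eef_rot: [[1.0, -0.005, 0.004], [-0.005, -1.0, 0.001], [0.004, -0.001, -1.0]]
force: [0.3, -0.1, -0.2]
width: -0.0003
gripper_force: 0.0
```

```bash
python3 - <<'E'
from h import *
s=arm.state();print(s['clock'],s['tcp_pos'],s['force'])
i,d,P=cloud("scene");cv2.imwrite('pics/sc6.png',cv2.resize(i[180:330,170:370],None,fx=3.6,fy=3.6,interpolation=cv2.INTER_CUBIC))
E
```

```text
15.825 [ 0.53664714 -0.01358106  0.14501935] [ 0.34995397 -0.14892963 -0.21969115]
```

View pics/sc6.png

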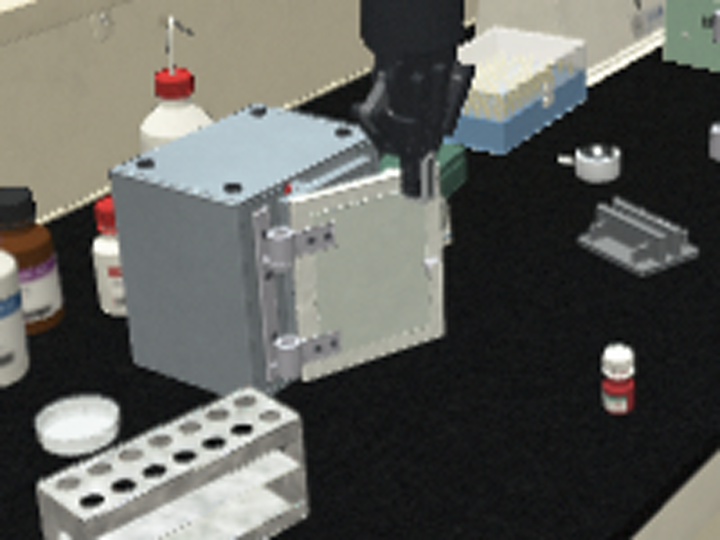

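Door is partly closed with the fingers on its front face (crop (420,185)). Continue to shut, slower at the end.

Call:
servo_tool(commands=[[0, 9.8, 4.3, 0, 0, 0, 0], [0, 9.8, 4.3, 0, 0, 0, 0], [0, 7, 1.6, 0, 0, 0, 0], [0, 7, 1.6, 0, 0, 0, 0], [0, 4, 1, 0, 0, 0, 0], [0, 2, 0, 0, 0, 0, 0], [0, 0, 0, 0, 0, 0, 0]])

```text
clock: 16.75
tcp_pos: [0.5757, -0.0258, 0.1452]
eef_rot: [[1.0, -0.004, 0.004], [-0.004, -1.0, 0.001], [0.004, -0.001, -1.0]]
force: [-0.0, -0.9, 0.5]
width: 0.0
gripper_force: 0.0
```

Call:
servo_tool(commands=[[0, 1, 0, 0, 0, 0, 0], [0, 1, 0, 0, 0, 0, 0], [0, 1, 0, 0, 0, 0, 0], [0, 0, 0, 0, 0, 0, 0]])

```text
clock: 17.25
tcp_pos: [0.5787, -0.0258, 0.1453]
eef_rot: [[1.0, -0.004, 0.004], [-0.004, -1.0, 0.001], [0.004, -0.001, -1.0]]
force: [0.0, 0.3, -0.5]
width: -0.0
gripper_force: 0.1
```

```bash
cat > front.py <<'E'
from h import *
s=arm.state();print(s['clock'],s['tcp_pos'],s['force'])
for n in("wrist","scene"):
    i,d,P=cloud(n);cv2.imwrite('pics/%s_last.png'%n,i)
    if n=="wrist": m=(abs(P[...,2]-.165)<.004)&(P[...,0]<.61)&(P[...,0]>.52)&(P[...,1]<.08)&(P[...,1]>-.06)
    else: m=(P[...,2]>.035)&(P[...,2]<.13)&(P[...,0]<.61)&(P[...,0]>.54)&(P[...,1]<.06)&(P[...,1]>-.06)
    q=P[m];print(n,len(q))
    if len(q)>30:
        L=cv2.fitLine(q[:,:2].astype(np.float32),cv2.DIST_L1,0,.001,.001).ravel();print(L,90-abs(np.degrees(np.arctan2(L[1],L[0]))), 'x at y=.05,-.04',[L[2]+(y-L[3])*L[0]/L[1] for y in(.05,-.04)])
E
python3 front.py
```

```text
17.25 [ 0.57872005 -0.02580685  0.14525166] [ 9.56938452e-05  3.41818170e-01 -5.22012113e-01]
wrist 9290
[0.0176258  0.9998447  0.5942031  0.01258592] 1.0099411 x at y=.05,-.04 [np.float32(0.5948627), np.float32(0.5932761)]
scene 783
[ 4.3697754e-04 -9.9999988e-01  5.8817410e-01  2.3226425e-02] 0.025039673 x at y=.05,-.04 [np.float32(0.5881624), np.float32(0.58820176)]
```

Call:
servo_tool(commands=[[0, 1, 0, 0, 0, 0, 0], [0, 1, 0, 0, 0, 0, 0], [0, 0, 0, 0, 0, 0, 0]])

```text
clock: 17.73
tcp_pos: [0.5807, -0.0259, 0.1452]
eef_rot: [[1.0, -0.004, 0.004], [-0.004, -1.0, 0.001], [0.004, -0.001, -1.0]]
force: [-0.8, -0.3, 0.6]
width: -0.0003
gripper_force: 0.1
```

Call:
servo_tool(commands=[[0, 0.7, 0, 0, 0, 0, 0], [0, 0.7, 0, 0, 0, 0, 0], [0, 0, 0, 0, 0, 0, 0]])

```text
clock: 18.1
tcp_pos: [0.5813, -0.0259, 0.1451]
eef_rot: [[1.0, -0.004, 0.002], [-0.004, -1.0, 0.002], [0.002, -0.002, -1.0]]
force: [-5.9, -0.3, 3.4]
width: 0.0003
gripper_force: 2.7
```

Call:
servo_tool(commands=[[0, 0.6, 0, 0, 0, 0, 0], [0, 0, 0, 0, 0, 0, 0], [0, 0, 0, 0, 0, 0, 0]])

```text
clock: 18.48
tcp_pos: [0.5814, -0.0259, 0.145]
eef_rot: [[1.0, -0.004, 0.001], [-0.004, -1.0, 0.002], [0.001, -0.002, -1.0]]
force: [-8.3, 1.1, 5.2]
width: 0.0002
gripper_force: 4.3
```

The door is against its stop. Back off straight away from it, then rise.

Call:
servo_tool(commands=[[0, -2, 0, 0, 0, 0, 0], [0, -10, 0, 0, 0, 0, 0], [0, -30, 0, 0, 0, 0, 0], [0, -30, 0, 0, 0, 0, 0], [0, -20, 0, -30, 0, 0, 0], [0, 0, 0, -50, 0, 0, 0], [0, 0, 0, -50, 0, 0, 0], [0, 0, 0, 0, 0, 0, 0], [0, 0, 0, 0, 0, 0, 0]])

```text
clock: 19.6
tcp_pos: [0.4898, -0.0256, 0.2743]
eef_rot: [[1.0, -0.004, 0.003], [-0.004, -1.0, 0.002], [0.003, -0.002, -1.0]]
force: [0.5, -0.6, -0.8]
width: 0.0001
gripper_force: 0.0
```

```bash
python3 front.py; python3 - <<'E'
import cv2
a=cv2.imread('pics/scene_last.png');b=cv2.imread('pics/wrist_last.png')
cv2.imwrite('pics/fin.png',cv2.hconcat([cv2.resize(a[170:330,160:380],(412,300)),cv2.resize(b,(388,300))]))
E
```

```text
19.6 [ 0.48979712 -0.02560101  0.27427947] [ 0.54334342 -0.57979576 -0.80500771]
wrist 3065
[ 0.01251267 -0.99992174  0.59400773  0.01558974] 0.71694946 x at y=.05,-.04 [np.float32(0.59357715), np.float32(0.5947034)]
scene 770
[ 0.01424439 -0.99989855  0.5897368  -0.00921252] 0.81617737 x at y=.05,-.04 [np.float32(0.5888933), np.float32(0.5901754)]
```

View pics/fin.png

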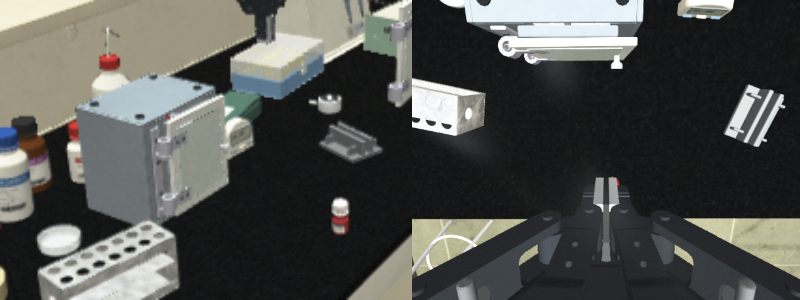

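Both views show the door shut flat on the frame. The vial, petri dish and timer are where they were, and the arm is clear.

```bash
python3 -c "
from plant import arm
print(arm.sign_off())"
```

```text
the job is handed in; nothing more can be done
None
```

The small door is hung fully down on both hinge pins and swung shut against its stop, the small things standing about look undisturbed, and the job was handed in at about 20 s with the arm clear.

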